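# Find the rocking corner of the marver plate and set its lever shim

## Task

The steel marver plate rocks on its stand because the rubber pad under one corner has gone soft. With the fingertips press down on its corners, one after another, until you find the one that gives, then press the lever shim beside that corner down flat, leaving the other three levers standing. Press on that corner once more to prove that it is now held by the shim, and finish there, still pressing; lift or shift nothing.

Things in the scene. Friction and masses are not known exactly. Their poses are not given: they have to be found in the camera images.
- stand: Low dark-steel stand fixed to the bench, 204 x 190 mm (x by y) without the lever tails. Origin on the bench under its centre; at yaw 0 its x axis points away from the robot, y to the robot's left (yaw varies by 0.25 rad either way). Under each plate corner it has a hidden round silicone-rubber pad (66 mm from the centre in x, 55 mm in y), and next to it a pivoted lever shim.
- plate: Marver: bare steel plate 200 x 180 x 12 mm, 3.3 kg, loose on four rubber pads, axes parallel to the stand's. Origin at the centre of its underside, 45 mm above the bench (top at 57 mm). Level at the start. Firm over three pads; over the soft one, at any corner and no different to look at, a press of 3 to 5 N pushes the corner down 4 to 5 mm until the pad is crushed; it springs back when let go.
- corner_near_left (a point): The spot to press at the plate's near left corner (near = toward the robot, left = to the robot's left), on the top face, 16 mm in from the near edge and 20 mm in from the left edge. It moves with the plate.
- shim_near_left: Steel lever shim of the near left corner. Origin on its pivot, 20 mm above the bench, 8 mm inside the plate's left edge. The 60 mm tail points along the stand's +y and stands up 30 to 35 degrees; pressed straight down (3 to 5 N) it turns until level against a stop, and stays where left. Its cam nose then stands locked 1 mm under the plate and holds the corner; before, 5 mm lower, it carries nothing.
- pad_near_left (a point): Middle of the top of the ridged thumb pad (24 x 26 x 5 mm) on the near left lever's tail, 47 mm from its pivot: 46 to 50 mm above the bench and 29 to 31 mm outside the plate's left edge while it stands up, 22.5 mm above the bench and 39 mm outside when flat. Press straight down about 28 mm outside the edge; the fingers slide along the tail as it goes down.
- corner_near_right (a point): The spot to press at the plate's near right corner (near = toward the robot, right = to the robot's right), on the top face, 16 mm in from the near edge and 20 mm in from the right edge. It moves with the plate.
- shim_near_right: Steel lever shim of the near right corner. Origin on its pivot, 20 mm above the bench, 8 mm inside the plate's right edge. The 60 mm tail points along the stand's -y and stands up 30 to 35 degrees; pressed straight down (3 to 5 N) it turns until level against a stop, and stays where left. Its cam nose then stands locked 1 mm under the plate and holds the corner; before, 5 mm lower, it carries nothing.
- pad_near_right (a point): Middle of the top of the ridged thumb pad (24 x 26 x 5 mm) on the near right lever's tail, 47 mm from its pivot: 46 to 50 mm above the bench and 29 to 31 mm outside the plate's right edge while it stands up, 22.5 mm above the bench and 39 mm outside when flat. Press straight down about 28 mm outside the edge; the fingers slide along the tail as it goes down.
- corner_far_left (a point): The spot to press at the plate's far left corner (far = away from the robot, left = to the robot's left), on the top face, 16 mm in from the far edge and 20 mm in from the left edge. It moves with the plate.
- shim_far_left: Steel lever shim of the far left corner. Origin on its pivot, 20 mm above the bench, 8 mm inside the plate's left edge. The 60 mm tail points along the stand's +y and stands up 30 to 35 degrees; pressed straight down (3 to 5 N) it turns until level against a stop, and stays where left. Its cam nose then stands locked 1 mm under the plate and holds the corner; before, 5 mm lower, it carries nothing.
- pad_far_left (a point): Middle of the top of the ridged thumb pad (24 x 26 x 5 mm) on the far left lever's tail, 47 mm from its pivot: 46 to 50 mm above the bench and 29 to 31 mm outside the plate's left edge while it stands up, 22.5 mm above the bench and 39 mm outside when flat. Press straight down about 28 mm outside the edge; the fingers slide along the tail as it goes down.
- corner_far_right (a point): The spot to press at the plate's far right corner (far = away from the robot, right = to the robot's right), on the top face, 16 mm in from the far edge and 20 mm in from the right edge. It moves with the plate.
- shim_far_right: Steel lever shim of the far right corner. Origin on its pivot, 20 mm above the bench, 8 mm inside the plate's right edge. The 60 mm tail points along the stand's -y and stands up 30 to 35 degrees; pressed straight down (3 to 5 N) it turns until level against a stop, and stays where left. Its cam nose then stands locked 1 mm under the plate and holds the corner; before, 5 mm lower, it carries nothing.
- pad_far_right (a point): Middle of the top of the ridged thumb pad (24 x 26 x 5 mm) on the far right lever's tail, 47 mm from its pivot: 46 to 50 mm above the bench and 29 to 31 mm outside the plate's right edge while it stands up, 22.5 mm above the bench and 39 mm outside when flat. Press straight down about 28 mm outside the edge; the fingers slide along the tail as it goes down.
- wax_block: Yellow block of beeswax, 43 x 64 x 26 mm, lying loose on the bench left of the stand, between its two left levers. Bystander. Origin at the centre of its underside.
- colour_bar_4: White glass colour bar, 19 x 110 x 20 mm, lying loose on the bench right of the stand, between its two right levers. Bystander. Origin at the centre of its underside.
- tweezers: Long steel tweezers, 21 x 211 x 14 mm, lying loose on the bench in front of the plate's near edge. Bystander. Origin at the centre of their underside.

How it is judged:
By the outcome, as a careful person would: the job done as asked, in the order asked, and still so for the second after the job is handed in, while the arm keeps its last pose, push and grip.
It also fails if it takes over 54 s, if anything falls off the work surface, if the arm or the gripper's body presses on something with over 40 N, if the wrist force passes 120 N, or if a joint passes its speed limit or range.

## Robot

A 6-joint arm with a two-finger parallel gripper is mounted at the origin on a cart in front of the work surface, level with it; the furniture and walls round the work are solid. World frame = base frame: x ahead of the robot, y to its left, z up, the work surface at z = 0. Lengths are in m, angles in rad, forces in N, time in s.
With the tool pointing down it reaches from about 0.375 to 0.9 m from the base axis. Payload 3.1 kg.
Tool frame: the origin (TCP) lies between the finger pads; the fingertips stand 8 mm ahead of it and the grasp point (between the pads) lies 11 mm behind it; z points along the fingers, y is the line along which they close (so a half turn about z gives the same grasp; the last joint's range is limited). The gripper opens to 85 mm and grips with 20 to 120 N. Pads are 22 mm wide; open, the fingers measure 114 mm over their backs; the gripper's body (76 mm by 85 mm) begins 54 mm behind the grasp point. The pads swing forward as they close: fully open they stand 13 mm farther back than shut.
Start: joints at [1.133, 0.527, 1.433, -0, 1.181, -0.178], TCP at [0.16, 0.604, 0.239] pointing down, gripper open.
Joint ranges: [-3.08, 3.08], [-0.75, 2.2], [0.22, 2.44], [-1.43, 4.57], [0, 2.65], [-2.85, 2.85]. Speed limits (rad/s): [2.79, 2.79, 3.14, 3.14, 3.14, 3.14].

## Interface

Orientations are given as a unit quaternion [x, y, z, w].
In Python, from station import readout, cams, sign_off gives the robot as it stands.
- The arm moves only by the tool send_rows, never from a script. Its argument "commands" is text: rows parted by semicolons, each of 5 numbers parted by spaces: the finger opening in mm, from 0 to 85.4, then the shift along the tool's x, y, z each as a share of 0.02 m, from -1 to 1, then the turn about the tool's z as a share of 4 degrees, from -1 to 1. In form: grip dx dy dz spin; .... A call has 1 to 20 rows; each row shifts and turns the commanded pose from where the row before left it, along the tool's axes as they then stand; what a row does not reach is not made up. A row lasts 1/12 s, in which the tool goes at most 41.7 mm and 7.16 degrees, less where a joint would pass 70% of its speed; a pose out of reach is approached as far as the arm can. A call with a number of a shift or a turn outside -1 to 1 is refused whole. A call with a gripper value outside its range is refused whole. The fingers move at their own pace and stop on an object; "grip_force" is the grip in N (left out, the last holds). Time passes only in rows, so rows that do not move let the fingers close. It gives the time, the measured TCP pose, the force, the opening and the grip force at its end, in the units of the state.
- readout.sense(): the state, without advancing time (a new reading comes with each control period).
- cams.snapshot(name): name is "side" or "top" or "wrist"; returns a dict with "pixels" (420x560x3 uint8, red, green, blue), "intrinsics" (3x3 intrinsics, pixels), "dist" ([k1, k2, p1, p2, k3] as OpenCV has them; the pictures are not rectified), "eye" and "rotation" of the camera in the world. Camera axes: x right, y down, z forward; pixel columns grow to the right and rows downward; lengths in m; the calibration is good to about 2 mm. A picture is of the moment at which its call begins. There is no depth.
- sign_off(): hands the job in; it is judged then, once.
The state is a dict: "t": time; "q": joint angles; "qd": joint speeds; "tau": joint torques, N m; "tcp_pos": TCP position; "tool_rot": TCP orientation; "force": force on the tool from outside, world axes, zero at the start; "ft_torque": the same for the moment, N m; "finger_gap": opening from 0.0 (shut) to 1.0 (fully open); "gripper_force": force on a finger pad.
Only numpy, scipy, OpenCV 4.12 (cv2) and the standard library are available. Lean on these libraries where they do the work, as an engineer would, in place of code of your own. Each camera call takes 0.05 s, during which the arm holds its last target. There are 200 camera calls.

## Working session

There is one attempt and no reset: what is moved stays moved. The work goes in short steps, Python scripts to look and compute and a tool call to move; the robot and the scene stay as the last step left them, time stands still between calls to the robot, and variables do not carry over. Pictures are saved under pics/ and viewed, at most 10 in all, crops included, and the job is handed in when it is done.

Besides the shell and the picture viewer there is one more tool, called after "Call:" as a command line: name --argument value ..., lists and objects as JSON in quotes. send_rows: Moves the arm, as the interface text tells. Its arguments: {"type":"object","properties":{"commands":{"type":"string"},"grip_force":{"type":"number"}},"required":["commands"]}

```bash
mkdir -p pics; python3 - <<'E'
from station import readout,cams
import cv2,numpy as np
s=readout.sense();print(s['t'],s['tcp_pos'],s['tool_rot'],s['force'],s['finger_gap'])
for n in("top","side"):
    c=cams.snapshot(n);cv2.imwrite(f"pics/{n}0.png",c["pixels"][:,:,::-1]);print(n,c["eye"],c["rotation"],c["intrinsics"],c["dist"])
E
```

```text
0.0 [0.15961558 0.6035454  0.23832718] [ 1.29050998e-01  9.91637354e-01 -1.03719887e-03 -3.48891949e-04] [-0.11196153  0.30266313  0.14934962] 0.9972899789019889
top [0.35911903 0.10806914 0.91556857] [-0.70238129  0.70582798 -0.06127309  0.0686512 ] [[499.53559728   0.         272.01705717]
 [  0.         499.53559728 203.19748123]
 [  0.           0.           1.        ]] [-0.16177383  0.          0.          0.          0.        ]
side [ 0.47441043 -0.59678742  0.6752909 ] [ 0.90980295 -0.032513    0.01980621 -0.41329072] [[415.3297141    0.         279.58262238]
 [  0.         415.3297141  206.01740038]
 [  0.           0.           1.        ]] [-0.08818994  0.          0.          0.          0.        ]
```

View pics/top0.png

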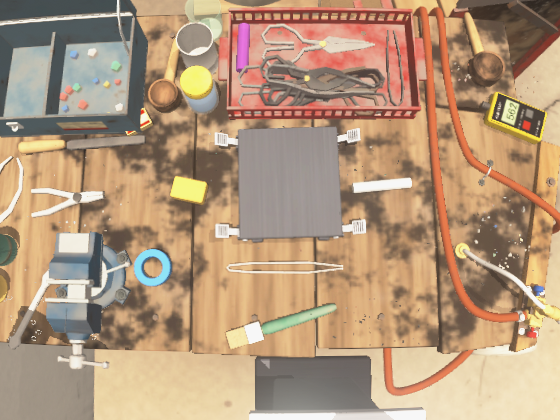

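View pics/side0.png

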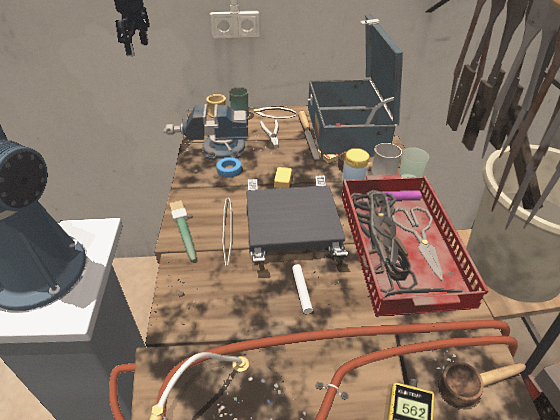

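The top view shows the plate at about cols 238–341 and rows 127–240. The pads are near (222,139), (352,135), (222,230) and (358,228), and all four levers are standing. Next I'll measure the plate.

```bash
cat > h.py <<'E'
import cv2,numpy as np
from scipy.spatial.transform import Rotation as R
def rot(c):
    return R.from_quat(c["rotation"]).as_matrix()
def cast(c,px,z):
    u=cv2.undistortPoints(np.array(px,float).reshape(-1,1,2),c["intrinsics"],c["dist"]).reshape(-1,2)
    d=np.c_[u,np.ones(len(u))]@rot(c).T; e=c["eye"]
    return (e+d*((z-e[2])/d[:,2])[:,None])
E
python3 - <<'E'
from station import cams
from h import *
c=cams.snapshot("top");im=c["pixels"]
h=cv2.cvtColor(im,cv2.COLOR_RGB2HSV)
m=((h[...,1]<60)&(h[...,2]<110)).astype(np.uint8);m[:, :200]=0;m[:,400:]=0;m[:118]=0;m[260:]=0
m=cv2.morphologyEx(m,cv2.MORPH_OPEN,np.ones((9,9)))
k=max(cv2.findContours(m,0,2)[0],key=cv2.contourArea)
P=cast(c,k.reshape(-1,2),.057)[:,:2]
r=cv2.minAreaRect((P*1000).astype(np.float32));print(r,cv2.boundingRect(k))
print(cast(c,[(222,139),(352,135),(222,230),(358,228)],.048))
v=im.copy();cv2.drawContours(v,[k],-1,(255,0,0),1)
v=cv2.resize(v[110:260,200:400],None,fx=4,fy=4,interpolation=cv2.INTER_CUBIC)
cv2.imwrite("pics/plate.png",v[:,:,::-1])
E
```

```text
Traceback (most recent call last):
ValueError: max() iterable argument is empty
```

```bash
python3 - <<'E'
from station import cams
from h import *
c=cams.snapshot("top");im=c["pixels"]
h=cv2.cvtColor(im,cv2.COLOR_RGB2HSV)
print(h[135:235:20,245:335:20].reshape(-1,3)[::3].tolist(), h[250,250:330:20].tolist())
a=im.astype(int)
m=(((a[...,0]-a[...,2])<14)&(im.max(2)<125)).astype(np.uint8);m[:, :200]=0;m[:,400:]=0;m[:118]=0;m[260:]=0
m=cv2.morphologyEx(m,cv2.MORPH_CLOSE,np.ones((5,5)))
m=cv2.morphologyEx(m,cv2.MORPH_OPEN,np.ones((9,9)))
k=max(cv2.findContours(m,0,2)[0],key=cv2.contourArea)
P=cast(c,k.reshape(-1,2),.057)[:,:2]
r=cv2.minAreaRect((P*1000).astype(np.float32));print(r,cv2.boundingRect(k))
print(cast(c,[(222,139),(352,135),(222,230),(358,228)],.048))
v=im.copy();cv2.drawContours(v,[k],-1,(255,0,0),1)
v=cv2.resize(v[110:260,200:400],None,fx=4,fy=4,interpolation=cv2.INTER_CUBIC)
cv2.imwrite("pics/plate.png",v[:,:,::-1])
E
```

```text
[[8, 20, 154], [8, 20, 154], [9, 21, 158], [8, 19, 160], [8, 18, 157], [12, 24, 160], [8, 18, 160], [9, 20, 162], [11, 18, 160]] [[17, 106, 227], [15, 111, 214], [15, 111, 215], [16, 107, 223]]Traceback (most recent call last):
  File "<stdin>", line 10, in <module>
ValueError: max() iterable argument is empty
```

```bash
python3 - <<'E'
from station import cams
from h import *
c=cams.snapshot("top");im=c["pixels"]
h=cv2.cvtColor(im,cv2.COLOR_RGB2HSV)
m=((h[...,1]<50)&(h[...,2]<185)).astype(np.uint8);m[:, :200]=0;m[:,400:]=0;m[:118]=0;m[260:]=0
m=cv2.morphologyEx(m,cv2.MORPH_CLOSE,np.ones((5,5)))
m=cv2.morphologyEx(m,cv2.MORPH_OPEN,np.ones((15,15)))
k=max(cv2.findContours(m,0,2)[0],key=cv2.contourArea)
P=cast(c,k.reshape(-1,2),.057)[:,:2]
r=cv2.minAreaRect((P*1000).astype(np.float32));print(r,cv2.boundingRect(k))
print(cast(c,[(222,139),(352,135),(222,230),(358,228)],.048))
v=im.copy();cv2.drawContours(v,[k],-1,(255,0,0),1)
v=cv2.resize(v[110:260,200:400],None,fx=4,fy=4,interpolation=cv2.INTER_CUBIC)
cv2.imwrite("pics/plate.png",v[:,:,::-1])
E
```

```text
((557.6056518554688, 86.8094482421875), (201.06483459472656, 178.98971557617188), 1.1111921072006226) (238, 127, 104, 113)
[[ 0.63999492  0.20741958  0.048     ]
 [ 0.64620281 -0.02946568  0.048     ]
 [ 0.47328652  0.20480144  0.048     ]
 [ 0.47540515 -0.03400458  0.048     ]]
```

View pics/plate.png

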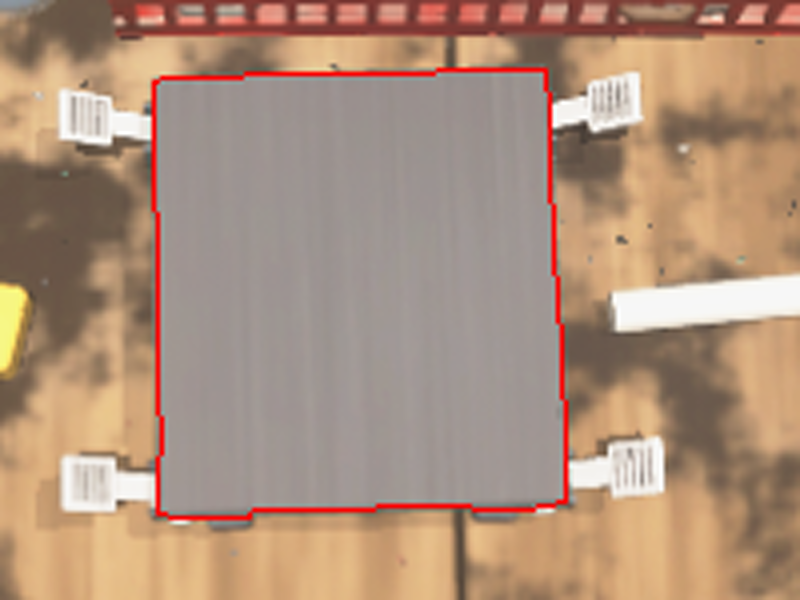

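The contour follows the plate closely: centre (0.558, 0.087), yaw about 0.02. The pads are at local (±84, ±120) mm. First I'll shut the fingers and turn the tool so its y lies along the stand's x.

Call:
send_rows --commands "0 0 0 0 1;0 0 0 0 1;0 0 0 0 1;0 0 0 0 1;0 0 0 0 1;0 0 0 0 1;0 0 0 0 1;0 0 0 0 1;0 0 0 0 1;0 0 0 0 1;0 0 0 0 1;0 0 0 0 1;0 0 0 0 1;0 0 0 0 1;0 0 0 0 1;0 0 0 0 1;0 0 0 0 1;0 0 0 0 1;0 0 0 0 0.5;0 0 0 0 0" --grip_force 40

```text
t: 1.92
tcp_pos: [0.1598, 0.6041, 0.2391]
tool_rot: [0.7, 0.714, -0.0, 0.0]
force: [-0.6, -0.4, 0.1]
finger_gap: -0.001
gripper_force: 0.0
```

Call:
send_rows --commands "0 -.95 .63 0 0;0 -.95 .63 0 0;0 -.95 .63 0 0;0 -.95 .63 0 0;0 -.95 .63 0 0;0 -.95 .63 0 0;0 -.95 .63 0 0;0 -.95 .63 0 0;0 -.95 .63 0 0;0 -.95 .63 0 0;0 -.95 .63 0 0;0 -.95 .63 0 0;0 -.95 .63 0 0;0 -.95 .63 0 0;0 -.95 .63 0 0;0 -.95 .63 0 0;0 -.95 .63 0 0;0 -.95 .63 0 0;0 -.95 .63 0 0;0 -.95 .63 0 0"

```text
t: 3.58
tcp_pos: [0.4202, 0.2284, 0.2394]
tool_rot: [0.699, 0.715, 0.0, 0.0]
force: [1.0, 0.1, 0.4]
finger_gap: -0.003
gripper_force: 0.0
```

Call:
send_rows --commands "0 -.95 .65 .8 0;0 -.95 .65 1 0;0 -.95 .65 1 0;0 -.95 .65 1 0;0 0 0 1 0;0 0 0 1 0;0 0 0 .8 0;0 0 0 0 0;0 0 0 0 0"

```text
t: 4.33
tcp_pos: [0.4728, 0.1544, 0.1068]
tool_rot: [0.7, 0.714, -0.001, -0.001]
force: [0.2, 0.2, -0.4]
finger_gap: -0.002
gripper_force: 0.0
```

Call:
send_rows --commands "0 0 0 .6 0;0 0 0 .7 0;0 0 0 .5 0;0 0 0 .1 0;0 0 0 0 0;0 0 0 0 0"

```text
t: 4.83
tcp_pos: [0.4736, 0.1546, 0.0699]
tool_rot: [0.7, 0.714, 0.0, 0.0]
force: [0.1, 0.2, -0.6]
finger_gap: -0.0
gripper_force: 0.0
```

Call:
send_rows --commands "0 0 0 .05 0;0 0 0 .05 0;0 0 0 .05 0;0 0 0 .05 0;0 0 0 0 0;0 0 0 0 0"

```text
t: 5.33
tcp_pos: [0.4731, 0.1545, 0.0653]
tool_rot: [0.7, 0.714, -0.0, -0.0]
force: [-0.4, 1.1, -0.2]
finger_gap: -0.003
gripper_force: 0.0
```

Call:
send_rows --commands "0 0 0 .05 0;0 0 0 .05 0;0 0 0 0 0;0 0 0 0 0"

```text
t: 5.67
tcp_pos: [0.4733, 0.1545, 0.0647]
tool_rot: [0.7, 0.714, 0.0, 0.0]
force: [-1.8, -0.9, 11.9]
finger_gap: 0.0
gripper_force: 6.2
```

Call:
send_rows --commands "0 0 0 .05 0;0 0 0 .05 0;0 0 0 0 0;0 0 0 0 0"

```text
t: 6.0
tcp_pos: [0.4733, 0.1545, 0.0644]
tool_rot: [0.7, 0.714, 0.001, 0.001]
force: [-4.4, -1.1, 28.9]
finger_gap: 0.001
gripper_force: 13.9
```

Near left is firm. Next is near right.

Call:
send_rows --commands "0 0 0 -.5 0;0 0 0 -.5 0;0 -1 0 0 0;0 -1 0 0 0;0 -1 0 0 0;0 -1 0 0 0;0 -1 0 0 0;0 -1 0 0 0;0 -1 0 0 0;0 0 0 0 0;0 0 0 .4 0;0 0 0 .2 0;0 0 0 .1 0;0 0 0 .1 0;0 0 0 .1 0;0 0 0 0 0;0 0 0 0 0;0 0 0 0 0"

```text
t: 7.5
tcp_pos: [0.4758, 0.0149, 0.0634]
tool_rot: [0.7, 0.714, -0.0, -0.0]
force: [-0.2, 1.1, 1.4]
finger_gap: 0.006
gripper_force: 0.9
```

Call:
send_rows --commands "0 0 0 .05 0;0 0 0 .05 0;0 0 0 0 0;0 0 0 0 0"

```text
t: 7.83
tcp_pos: [0.4759, 0.0145, 0.0613]
tool_rot: [0.7, 0.714, -0.0, -0.0]
force: [-1.7, 1.0, 2.2]
finger_gap: 0.0
gripper_force: 1.2
```

Call:
send_rows --commands "0 0 0 .05 0;0 0 0 .05 0;0 0 0 0 0;0 0 0 0 0"

```text
t: 8.17
tcp_pos: [0.4759, 0.0145, 0.0601]
tool_rot: [0.7, 0.714, 0.0, 0.0]
force: [-3.3, 0.7, 11.4]
finger_gap: -0.002
gripper_force: 5.3
```

Call:
send_rows --commands "0 0 0 .05 0;0 0 0 .05 0;0 0 0 0 0;0 0 0 0 0"

```text
t: 8.5
tcp_pos: [0.476, 0.0144, 0.0595]
tool_rot: [0.7, 0.714, 0.0, 0.001]
force: [-5.5, -0.1, 24.7]
finger_gap: -0.001
gripper_force: 12.3
```

Near right gives 5 mm at 2–4 N, then goes firm, so it's the soft corner. I'll lift and move over its lever.

Call:
send_rows --commands "0 0 0 -.5 0;0 0 0 -1 0;0 0 0 -.7 0;0 -.8 0 0 0;0 -.8 0 0 0;0 -.8 0 0 0;0 0 0 0 0;0 0 0 0 0"

```text
t: 9.17
tcp_pos: [0.4775, -0.0343, 0.1013]
tool_rot: [0.701, 0.714, 0.0, 0.0]
force: [0.2, 0.1, -0.1]
finger_gap: -0.004
gripper_force: 0.0
```

```bash
python3 - <<'E'
from station import cams,readout
from h import *
print(readout.sense()['tcp_pos'])
a=cams.snapshot("side")["pixels"][190:320,190:360];b=cams.snapshot("wrist")["pixels"]
a=cv2.resize(a,None,fx=3.2,fy=3.2)
a=cv2.copyMakeBorder(a,0,max(0,420-a.shape[0]),0,0,0)[:420]
v=np.hstack([a,b[:, ::1]]);v=cv2.resize(v,(800,int(v.shape[0]*800/v.shape[1])))
cv2.imwrite("pics/lev.png",v[:,:,::-1])
E
```

```text
[ 0.47753288 -0.03425358  0.10126919]
```

View pics/lev.png

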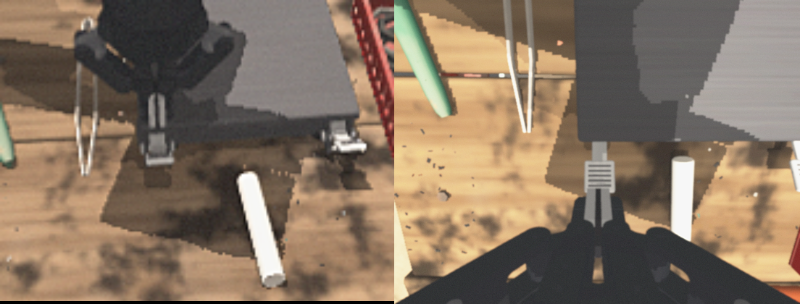

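The side view shows the fingers over the near right lever, near (158,150), and clear of the bar and tweezers. In the wrist view they line up with the pad at (598,178).

Call:
send_rows --commands "0 0 0 .7 0;0 0 0 .8 0;0 0 0 .5 0;0 0 0 .1 0;0 0 0 .1 0;0 0 0 .1 0;0 0 0 .1 0;0 0 0 .1 0;0 0 0 .1 0;0 0 0 0 0"

```text
t: 10.1
tcp_pos: [0.4775, -0.0337, 0.0494]
tool_rot: [0.7, 0.714, 0.0, 0.001]
force: [-0.6, -0.8, 1.4]
finger_gap: 0.0
gripper_force: 0.7
```

Call:
send_rows --commands "0 0 0 .1 0;0 0 0 .1 0;0 0 0 .1 0;0 0 0 .1 0;0 0 0 0 0;0 0 0 0 0"

```text
t: 10.6
tcp_pos: [0.4767, -0.0333, 0.041]
tool_rot: [0.7, 0.714, -0.0, -0.001]
force: [0.2, 0.9, -0.3]
finger_gap: 0.001
gripper_force: 0.0
```

```bash
python3 - <<'E'
from station import cams,readout
from h import *
s=readout.sense();print(s['tcp_pos'],s['force'])
a=cams.snapshot("side")["pixels"][200:290,220:370];b=cams.snapshot("wrist")["pixels"][120:330,180:480]
v=np.vstack([cv2.resize(a,(500,300)),cv2.resize(b,(500,300))])
cv2.imwrite("pics/lev2.png",v[:,:,::-1])
E
```

```text
[ 0.47668658 -0.03331615  0.0409689 ] [ 0.15133994  0.94806335 -0.27827361]
```

View pics/lev2.png

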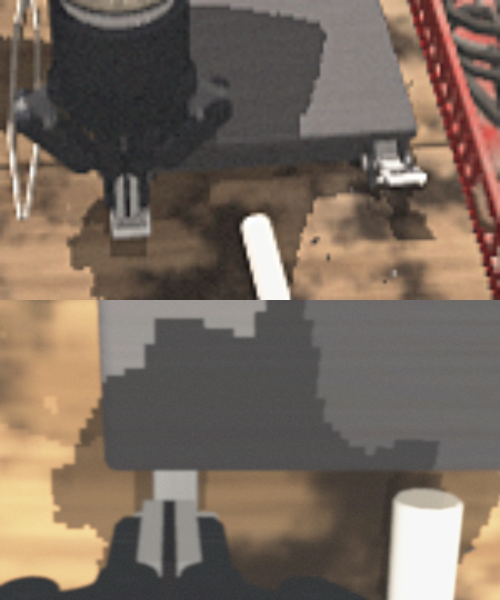

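The fingertips are on the lever, at (130,215) in the upper view, and it is turning down. I'll keep going to the stop.

Call:
send_rows --commands "0 0 0 .1 0;0 0 0 .1 0;0 0 0 .1 0;0 0 0 .1 0;0 0 0 0 0;0 0 0 0 0"

```text
t: 11.2
tcp_pos: [0.4769, -0.0333, 0.033]
tool_rot: [0.7, 0.714, -0.0, -0.0]
force: [-0.1, 0.4, 0.1]
finger_gap: -0.003
gripper_force: 0.0
```

Call:
send_rows --commands "0 0 0 .1 0;0 0 0 .1 0;0 0 0 0 0;0 0 0 0 0"

```text
t: 11.53
tcp_pos: [0.477, -0.0335, 0.0302]
tool_rot: [0.7, 0.714, 0.0, 0.0]
force: [-2.5, -1.0, 12.0]
finger_gap: -0.002
gripper_force: 5.8
```

Call:
send_rows --commands "0 0 0 .05 0;0 0 0 .05 0;0 0 0 0 0;0 0 0 0 0"

```text
t: 11.87
tcp_pos: [0.4771, -0.0335, 0.0298]
tool_rot: [0.7, 0.714, 0.0, 0.001]
force: [-3.4, -0.2, 27.8]
finger_gap: -0.002
gripper_force: 13.4
```

Call:
send_rows --commands "0 0 0 -.3 0;0 0 0 -.7 0;0 0 0 -1 0;0 0 0 -1 0;0 0 0 0 0;0 0 0 0 0"

```text
t: 12.37
tcp_pos: [0.4776, -0.0335, 0.0879]
tool_rot: [0.7, 0.714, 0.001, 0.001]
force: [-0.0, 0.4, 0.4]
finger_gap: 0.003
gripper_force: 0.0
```

```bash
python3 - <<'E'
from station import cams,readout
from h import *
s=readout.sense();print(s['tcp_pos'],s['force'])
a=cams.snapshot("side")["pixels"][180:290,220:370];b=cams.snapshot("wrist")["pixels"][120:330,180:480]
v=np.vstack([cv2.resize(a,(500,300)),cv2.resize(b,(500,300))])
cv2.imwrite("pics/lev3.png",v[:,:,::-1])
E
```

```text
[ 0.47763572 -0.03350096  0.08789598] [-0.0238977   0.43314316  0.37271947]
```

View pics/lev3.png

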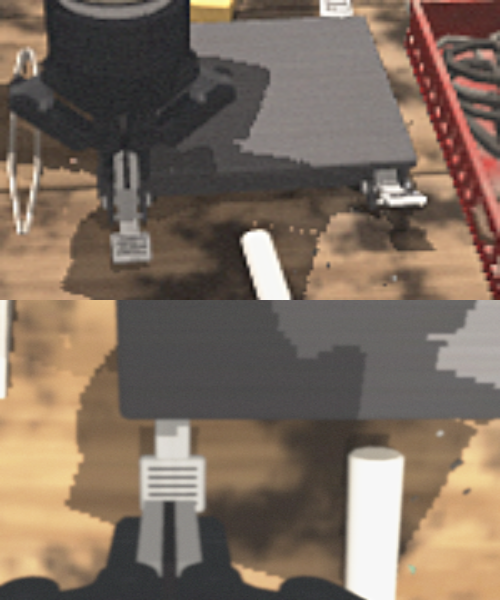

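The lever lies flat, with its pad at (130,248) farther out and lower. Now the proof press on that corner.

Call:
send_rows --commands "0 .8 -.1 0 0;0 .8 0 0 0;0 .82 0 0 0;0 0 0 0 0;0 0 0 .4 0;0 0 0 .4 0;0 0 0 .1 0;0 0 0 .1 0;0 0 0 .1 0;0 0 0 .05 0;0 0 0 0 0;0 0 0 0 0"

```text
t: 13.47
tcp_pos: [0.474, 0.0146, 0.0645]
tool_rot: [0.7, 0.714, -0.0, 0.0]
force: [-0.1, -1.5, 0.9]
finger_gap: 0.004
gripper_force: 0.9
```

Call:
send_rows --commands "0 0 0 .05 0;0 0 0 .05 0;0 0 0 0 0;0 0 0 0 0"

```text
t: 13.8
tcp_pos: [0.4741, 0.0147, 0.0636]
tool_rot: [0.7, 0.714, 0.0, 0.001]
force: [-2.3, -1.2, 11.1]
finger_gap: 0.0
gripper_force: 5.8
```

Now the corner stops after about 1 mm at 11 N. I'll press slightly more and hold.

Call:
send_rows --commands "0 0 0 .05 0;0 0 0 0 0;0 0 0 0 0;0 0 0 0 0;0 0 0 0 0;0 0 0 0 0;0 0 0 0 0;0 0 0 0 0;0 0 0 0 0;0 0 0 0 0;0 0 0 0 0;0 0 0 0 0"

```text
t: 14.8
tcp_pos: [0.4741, 0.0146, 0.0634]
tool_rot: [0.7, 0.714, 0.0, 0.001]
force: [-3.9, -2.2, 19.0]
finger_gap: 0.002
gripper_force: 9.8
```

```bash
python3 -c "
from station import sign_off
print(sign_off())"
```

```text
the job is handed in; nothing more can be done
None
```

The near right corner was the soft one: its lever shim is now down flat, the other three levers were left standing, and I handed in with the fingers still pressing that corner, which now stops after 1–2 mm and holds about 19 N (it gave about 5 mm before).

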